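# Push the blue tube home in the water-filter base

### The arm

A 6-joint arm with a two-finger parallel gripper is mounted at the origin on the work surface. World frame = base frame: x ahead of the robot, y to its left, z up, the work surface at z = 0. Lengths are in m, angles in rad, forces in N, time in s.
With the tool pointing down it reaches from about 0.25 to 0.775 m from the base axis. Payload 4 kg.
Tool frame: the origin (TCP) lies on the centre line of the jaws, within the pads' length; the fingertips stand 22 mm ahead of it and the grasp point (between the pads) lies 3 mm ahead of it; z points along the fingers, y is the direction in which the jaws open and shut (so a half turn about z gives the same grasp; the last joint's range is limited). The gripper opens to 94 mm and grips with 3 to 60 N. Pads are 16 mm wide; open, the fingers measure 119 mm over their backs; the gripper's body (75 mm by 177 mm) begins 78 mm behind the grasp point.
Start: joints at [-1.356, 0.087, 1.371, -0, 1.684, -0.103], TCP at [0.172, -0.522, 0.228] pointing down, gripper open.
Joint ranges: [-3.1, 3.1], [-0.76, 2.03], [0.27, 2.55], [-1.08, 4.22], [0.17, 2.65], [-2.57, 2.57]. Speed limits (rad/s): [2.79, 2.79, 3.14, 3.14, 3.14, 3.14].

### API

Orientations are given as a unit quaternion [w, x, y, z].
In Python, from plant import readout, viewer, order gives the robot as it stands. The module is installed in compiled form; this text tells all that it offers.
- The arm moves only by the tool move_arm, never from a script. Its argument "increments" is a list of rows, each a list of 7 numbers: the shift along the world's x, y, z in mm, then the turn, a rotation vector about the world's x, y, z in degrees, then the opening, from 0 (shut) to 1 (fully open). A call has 1 to 8 rows; each row is the pose to reach, as a shift and turn from the pose commanded when the call began; what a row does not reach only later rows make up. A row lasts 1/8 s, in which the tool goes at most 62.5 mm and 10.7 degrees, less where a joint would pass 70% of its speed; a pose out of reach is approached as far as the arm can. A call with a gripper value outside its range is refused whole. The fingers move at their own pace and stop on an object; "grip_force" is the grip in N (left out, the last holds). Time passes only in rows, so rows that repeat a pose let the fingers close. It gives the time, the measured TCP pose, the force and the opening at its end, in the units of the state.
- readout.state(): the state, without advancing time (a new reading comes with each control period).
- viewer.snapshot(name): name is "scene" or "top"; returns a dict with "color" (420x560x3 uint8, blue, green, red), "fx", "fy", "cx", "cy" (pixels), "k1" (the pictures are not rectified: a ray, as slopes to the right and down, at radius r is drawn at 1 + k1 r^2 times it, then the intrinsics apply), "cam_to_world" (4x4, takes a point from camera to world coordinates). Camera axes: x right, y up, looking along -z (the intrinsics and any distortion apply to the point x, -y, -z); pixel columns grow to the right and rows downward; lengths in m; the calibration is good to about 2 mm. A picture is of the moment at which its call begins. There is no depth.
- order.hand_in(): hands the job in, once; it reports no verdict.
The state is a dict: "time": time; "joints": joint angles; "qd": joint speeds; "joint_torque": joint torques, N m; "tool_pos": TCP position; "tool_rot": TCP orientation; "contact_force": force on the tool from outside, world axes, zero at the start; "ft_torque": the same for the moment, N m; "finger_gap": finger opening in m.
Only numpy, scipy, OpenCV 4.12 (cv2) and the standard library are available. Lean on these libraries where they do the work, as an engineer would, in place of code of your own. Each camera call takes 0.05 s, during which the arm holds its last target.

### The job

On this unpacking bench, take the blue tube out of the brown pulp tray and push it, tapered foot down, into the blue collet on the white water-filter base, past the grip of the seal until it bottoms, then let go of it. Leave the orange and the green tube where they stand in the tray.

Things in the scene. Friction and masses are not known exactly. Their poses are not given: they have to be found in the camera images.
- blue_tube_center (a point): Centre of the tube to fit: rigid blue, 28 mm diameter, 120 mm long, upright, loose, 60 g; z up its axis. Foot 60 mm below, tapered to 22 mm over 8 mm; white ring 36 to 39 mm above the foot. Stands in a 35 mm wide, 27 mm deep well, one of 3 in a row 80 mm apart in a fixed brown tray (90 x 250 x 35 mm), order varies. Grip 10 to 20 mm above the centre: fingers then clear the collet.
- collet_mouth (a point): Centre of the blue collet's mouth, 76 mm up, z up, on a fixed white round base (190 mm across, 40 mm high). Funnel 52 mm wide (60 outside) narrows over 10 mm to a 34 mm bore; floor 36 mm below the mouth. Sprung seal lips 18 mm above the floor stop a tube merely let go, 15 mm short; a push of about 8 to 15 N passes them, then they grip it. Home: tube centre 24 mm above this point.
- orange_tube_center (a point): Centre of the orange tube, half-way up: a bystander in another well of the tray, rigid plastic tube, 28 mm diameter, 120 mm long, upright, top 128 mm above the table; leave it there.
- green_tube_center (a point): Centre of the green tube, half-way up: a bystander in another well of the tray, rigid plastic tube, 28 mm diameter, 120 mm long, upright, top 128 mm above the table; leave it there.
There are look-alikes about, which are no part of the job. What is shaped like the part that bears collet_mouth but turquoise is not meant.

How it is judged:
By the outcome, as a careful person would: the job done as asked, in the order asked, and still so for the second after the job is handed in, with the robot touching nothing.
It also fails if it takes over 40 s, if anything falls off the work surface, if the arm or the gripper's body presses on something with over 40 N, if the wrist force passes 120 N, or if a joint passes its speed limit or range.

## Working session

There is one attempt and no reset: what is moved stays moved. The work goes in short steps, Python scripts to look and compute and a tool call to move; the robot and the scene stay as the last step left them, time stands still between calls to the robot, and variables do not carry over. Pictures are saved under pics/ and viewed, and the job is handed in when it is done.

Besides the shell and the picture viewer there is one more tool, called after "Request:" as name([rows], argument=value, ...), one row to a line, values as JSON. move_arm: Moves the arm, as the interface text tells. Its arguments: {"type":"object","properties":{"increments":{"type":"array","items":{"type":"array","items":{"type":"number"}}},"grip_force":{"type":"number"}},"required":["increments"]}

```bash
mkdir -p pics
python3 - <<'E'
from plant import readout, viewer
import cv2, pickle
s=readout.state(); print(s)
d={}
for n in("scene","top"):
    v=viewer.snapshot(n); d[n]=v; cv2.imwrite(f"pics/{n}0.png",v["color"]); print(n,{k:v[k] for k in v if k!="color"})
pickle.dump(d,open("v0.pkl","wb"))
E
```

```text
{'time': 0.0, 'joints': array([-1.35608368e+00,  8.79448380e-02,  1.37220991e+00, -2.25830067e-05,
        1.68364385e+00, -1.03089160e-01]), 'qd': array([ 0.00020359, -0.00039273, -0.00088119,  0.00047259, -0.00022895,
       -0.0024462 ]), 'joint_torque': array([-2.38946843e-03, -3.40181994e+01, -3.02430797e+01,  7.15910783e-02,
        3.29022040e-02, -1.56548085e-04]), 'tool_pos': array([ 0.17174989, -0.52196562,  0.22633221]), 'tool_rot': array([-1.10063148e-03,  9.87401392e-01,  1.58231713e-01, -7.27306018e-05]), 'contact_force': array([ 0.37552868,  0.41732311, -0.50433508]), 'ft_torque': array([-0.01765409,  0.04208166, -0.01841688]), 'finger_gap': 0.09373810960407705}
scene {'fx': 525.5493309782447, 'fy': 525.5493309782447, 'cx': 287.9138526216299, 'cy': 214.6882290152811, 'k1': -0.10390984799657253, 'cam_to_world': array([[-0.4932843 , -0.65186278,  0.57597354,  1.16095514],
       [ 0.86985559, -0.37321132,  0.3225904 ,  0.41347089],
       [ 0.00467518,  0.66014258,  0.75112577,  1.03239513],
       [ 0.        ,  0.        ,  0.        ,  1.        ]])}
top {'fx': 418.6884383729482, 'fy': 418.6884383729482, 'cx': 276.6362030765209, 'cy': 207.8453628612802, 'k1': -0.02270326812188601, 'cam_to_world': array([[-0.02465392,  0.998329  , -0.05226271,  0.38343778],
       [-0.99965103, -0.02412296,  0.01076609,  0.04157831],
       [ 0.00948737,  0.05250989,  0.99857534,  0.96388779],
       [ 0.        ,  0.        ,  0.        ,  1.        ]])}
```

View pics/scene0.png

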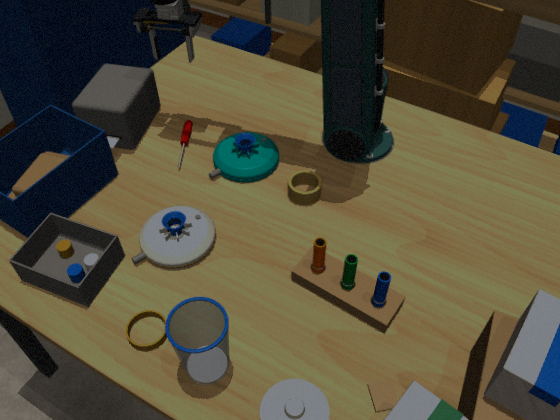

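View pics/top0.png

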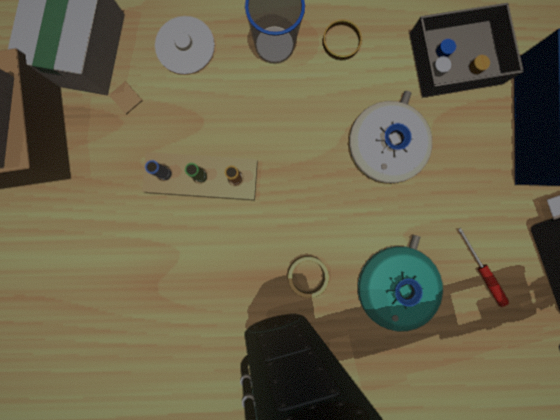

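The scene view shows the blue tube at the right end of the tray (about 382,288) and the white base's collet at about (174,224). In the top view they are at (152,167) and (398,136). I'll zoom in on both.

Run:
```python
import cv2,pickle,numpy as np
d=pickle.load(open("v0.pkl","rb"))
def crop(n,x,y,w=60,h=45,s=6):
    c=d[n]["color"][y:y+h,x:x+w]; return cv2.convertScaleAbs(cv2.resize(c,None,fx=s,fy=s,interpolation=cv2.INTER_CUBIC),alpha=1.7)
a=np.vstack([np.hstack([crop("scene",355,265),crop("scene",145,200)]),np.hstack([crop("top",135,150),crop("top",370,115)])])
cv2.imwrite("pics/z0.png",a);print(a.shape)
```

```text
(540, 720, 3)
```

View pics/z0.png

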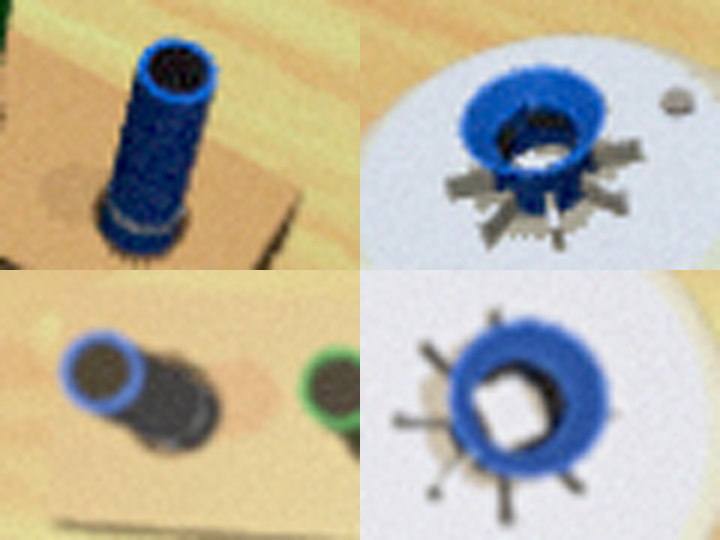

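```bash
cat > h.py <<'E'
import numpy as np,cv2
from scipy.optimize import least_squares
def ray(v,p):
    K=np.array([[v["fx"],0,v["cx"]],[0,v["fy"],v["cy"]],[0,0,1]])
    # k1 model: x_d = x(1+k1 r^2), identical to OpenCV
    u=cv2.undistortPoints(np.array([[p]],float),K,np.array([v["k1"],0,0,0.]))[0,0]
    T=v["cam_to_world"]; r=T[:3,:3]@np.array([u[0],-u[1],-1]); return T[:3,3],r/np.linalg.norm(r)
def atz(v,p,z):
    o,r=ray(v,p); return o+r*(z-o[2])/r[2]
def tri(obs):
    A=np.zeros((3,3));b=np.zeros(3);R=[]
    for v,p in obs:
        o,r=ray(v,p);M=np.eye(3)-np.outer(r,r);A+=M;b+=M@o;R.append((o,M))
    x=np.linalg.solve(A,b); return x,[np.linalg.norm(M@(x-o)) for o,M in R]
E
python3 - <<'E'
import pickle; from h import *
d=pickle.load(open("v0.pkl","rb"));np.set_printoptions(precision=4,suppress=True)
S,T=d["scene"],d["top"]
for n,a,b,z in(("tube",(383.9,276.4),(151.6,166.7),.128),("collet",(173.5,219.4),(397.8,135.85),.076)):
    print(n,tri([(S,a),(T,b)]),atz(S,a,z),atz(T,b,z))
for p in((191.5-1,170),(232.5,173)): print(atz(T,p,.128))
for p in((257,159),(255,199),(145,191)): print("tray",atz(T,p,.035 if p[1]!=191 else 0))
print("base top",atz(T,(390,141),.04))
E
```

```text
tube (array([0.516 , 0.2828, 0.126 ]), [np.float64(0.000655554313025499), np.float64(0.0006555543130255403)]) [0.5171 0.2836 0.128 ] [0.516  0.2816 0.128 ]
collet (array([ 0.5781, -0.2312,  0.076 ]), [np.float64(0.00167631280379357), np.float64(0.0016763128037934978)]) [ 0.5779 -0.2294  0.076 ] [ 0.5789 -0.2328  0.076 ]
[0.5074 0.2035 0.128 ]
[0.4993 0.1194 0.128 ]
tray [0.5424 0.0727 0.035 ]
tray [0.4529 0.0792 0.035 ]
tray [0.4802 0.3341 0.    ]
base top [ 0.5755 -0.2259  0.04  ]
```

Triangulated heights match the text: tube top is 0.126 m against 0.128, mouth is 0.076 m. I'll go above the tube with the jaws turned to open across the row.

Request:
move_arm([
  [20,50,0,0,0,8,1],
  [43,100,0,0,0,16,1],
  [64,150,0,0,0,24,1],
  [86,200,0,0,0,33,1],
  [107,250,0,0,0,41,1],
  [128,300,0,0,0,49,1],
  [150,350,0,0,0,57,1],
  [171,400,0,0,0,66,1],
])

```text
time: 1.1
tool_pos: [0.343, -0.1207, 0.2272]
tool_rot: [0.0, 0.74, 0.672, 0.0]
contact_force: [0.4, 0.0, 0.3]
finger_gap: 0.0937
```

Request:
move_arm([
  [21,50,0,0,0,0,1],
  [43,101,0,0,0,0,1],
  [65,151,0,0,0,0,1],
  [86,202,0,0,0,0,1],
  [108,252,0,0,0,0,1],
  [130,303,0,0,0,0,1],
  [151,354,0,0,0,0,1],
  [173,404,0,0,0,0,1],
])

```text
time: 2.1
tool_pos: [0.5161, 0.2833, 0.2269]
tool_rot: [0.0, 0.742, 0.671, -0.0]
contact_force: [0.1, 0.6, 0.5]
finger_gap: 0.0943
```

```bash
cat > look.py <<'E'
import sys,cv2,pickle,numpy as np
from plant import readout,viewer
def look(tag,sc,tp,w=100,h=75,s=4):
    out=[];d={}
    for n,(x,y) in(("scene",sc),("top",tp)):
        v=viewer.snapshot(n);d[n]=v
        c=v["color"][y:y+h,x:x+w];out.append(cv2.convertScaleAbs(cv2.resize(c,None,fx=s,fy=s,interpolation=cv2.INTER_CUBIC),alpha=1.7))
    cv2.imwrite(f"pics/{tag}.png",np.hstack(out));pickle.dump(d,open(tag+".pkl","wb"))
    st=readout.state();np.set_printoptions(precision=4,suppress=True)
    for k in("time","tool_pos","tool_rot","contact_force","finger_gap","joints"):print(k,st[k])
E
python3 - <<'E'
from look import look
look("a1",(330,225),(110,130))
E
```

```text
time 2.2
tool_pos [0.5162 0.2855 0.2245]
tool_rot [-0.0012  0.7403  0.6723 -0.0014]
contact_force [ 0.066  -0.442   0.1536]
finger_gap 0.09344269729737886
joints [0.4083 0.1792 1.2739 0.0015 1.6919 0.5048]
```

View pics/a1.png

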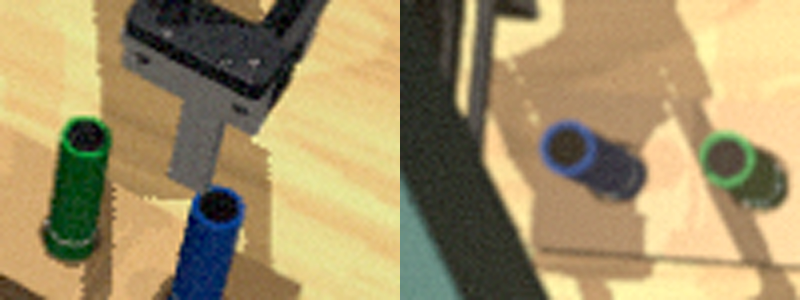

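Run:
```python
import cv2,pickle,numpy as np
d=pickle.load(open("a1.pkl","rb"))
cv2.imwrite("pics/a1f.png",cv2.convertScaleAbs(np.hstack([d["scene"]["color"][20:400,160:],d["top"]["color"][20:400,:400]]),alpha=1.6))
```

```text
(no output)
```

View pics/a1f.png

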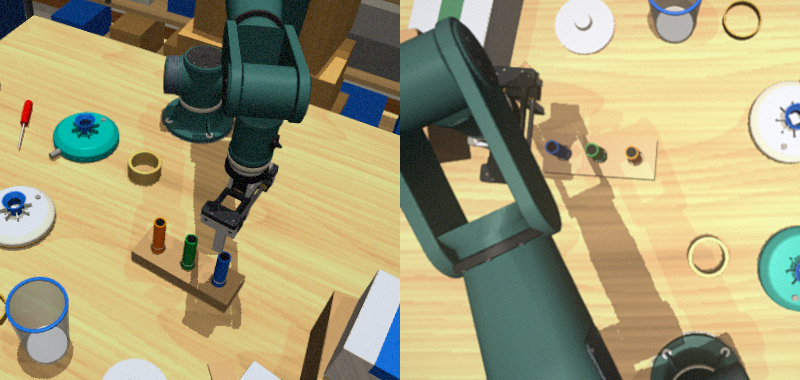

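```bash
cat >> h.py <<'E'
def proj(v,P):
    T=v["cam_to_world"];c=T[:3,:3].T@(np.asarray(P)-T[:3,3]);x,y=c[0]/-c[2],-c[1]/-c[2]
    f=1+v["k1"]*(x*x+y*y);return np.array([v["fx"]*x*f+v["cx"],v["fy"]*y*f+v["cy"]])
E
python3 - <<'E'
import pickle; from h import *
d=pickle.load(open("a1.pkl","rb"))
for sg in(-1,0,1):
  P=np.array([.516,.2855,.2025])+sg*.05*np.array([.995,-.1,0]); print(sg,proj(d["scene"],P),proj(d["top"],P))
print(proj(d["scene"],(.516,.2825,.128)))
E
```

```text
-1 [401.92758473 238.83573776] [135.18841398 187.73866918]
0 [390.38276156 254.91169061] [137.75937809 160.62474323]
1 [378.17573819 271.85036094] [140.3379707  133.72039363]
[383.60193539 275.80066487]
```

The fingertip projects where the picture shows it (378,272), so calibration and arm agree. I'll descend to TCP z≈0.086.

Request:
move_arm([
  [0,0,-25,0,0,0,1],
  [0,0,-50,0,0,0,1],
  [0,0,-70,0,0,0,1],
  [0,0,-90,0,0,0,1],
  [0,0,-110,0,0,0,1],
  [0,0,-125,0,0,0,1],
  [0,0,-141,0,0,0,1],
  [0,0,-141,0,0,0,1],
])

```text
time: 3.2
tool_pos: [0.5149, 0.2809, 0.0848]
tool_rot: [-0.0, 0.742, 0.67, -0.002]
contact_force: [-0.6, -0.3, 0.0]
finger_gap: 0.094
```

Run:
```python
from look import look
look("a2",(330,225),(110,130))
```

```text
time 3.3
tool_pos [0.5161 0.2816 0.0868]
tool_rot [0.0001 0.7419 0.6705 0.0002]
contact_force [-0.3638 -0.355   0.7796]
finger_gap 0.09400076114875393
joints [ 0.4031  0.2374  1.4819 -0.0001  1.4217  0.5042]
```

View pics/a2.png

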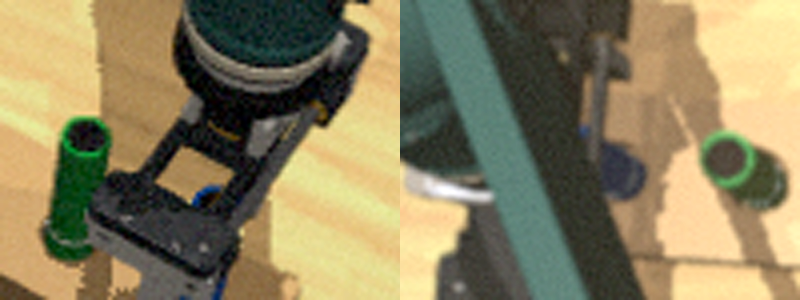

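The tube stands between the fingers and green is clear. Closing at 45 N.

Request:
move_arm([
  [0,0,0,0,0,0,0.6],
  [0,0,0,0,0,0,0.4],
  [0,0,0,0,0,0,0.25],
  [0,0,0,0,0,0,0.15],
  [0,0,0,0,0,0,0.1],
  [0,0,0,0,0,0,0.1],
  [0,0,0,0,0,0,0.1],
  [0,0,0,0,0,0,0.1],
], grip_force=45)

```text
time: 4.3
tool_pos: [0.5159, 0.2815, 0.0865]
tool_rot: [0.0, 0.742, 0.67, -0.0]
contact_force: [0.3, -0.3, -1.8]
finger_gap: 0.0273
```

Request:
move_arm([
  [0,0,8,0,0,0,0],
  [0,0,20,0,0,0,0],
  [0,0,35,0,0,0,0],
  [0,0,52,0,0,0,0],
  [0,0,70,0,0,0,0],
  [0,0,90,0,0,0,0],
  [0,0,110,0,0,0,0],
  [0,0,130,0,0,0,0],
])

```text
time: 5.3
tool_pos: [0.5159, 0.2816, 0.2184]
tool_rot: [0.0, 0.742, 0.67, 0.001]
contact_force: [-0.6, -0.3, -0.6]
finger_gap: 0.0274
```

Run:
```python
from look import look
look("a3",(330,205),(90,130))
```

```text
time 5.4
tool_pos [0.5172 0.2821 0.2206]
tool_rot [0.0011 0.7419 0.6705 0.0032]
contact_force [0.1574 0.4498 0.4961]
finger_gap 0.02749829778312594
joints [0.4032 0.1709 1.291  0.     1.6728 0.5042]
```

View pics/a3.png

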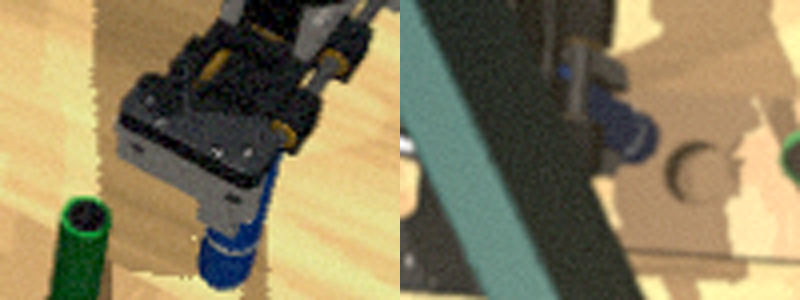

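The tube is held upright and its well is empty. I'll raise it and carry it over to the collet.

Request:
move_arm([
  [0,0,22,0,0,0,0],
  [0,0,45,0,0,0,0],
  [4,-30,45,0,0,0,0],
  [9,-75,45,0,0,0,0],
  [15,-125,45,0,0,0,0],
  [21,-175,45,0,0,0,0],
  [27,-225,45,0,0,0,0],
  [33,-275,45,0,0,0,0],
])

```text
time: 6.4
tool_pos: [0.5486, 0.005, 0.2611]
tool_rot: [-0.0, 0.742, 0.671, -0.0]
contact_force: [0.2, -0.5, -0.0]
finger_gap: 0.0276
```

Request:
move_arm([
  [6,-48,0,0,0,0,0],
  [12,-95,0,0,0,0,0],
  [18,-140,0,0,0,0,0],
  [23,-180,0,0,0,0,0],
  [27,-212,0,0,0,0,0],
  [29,-230,-10,0,0,0,0],
  [29,-238,-30,0,0,0,0],
  [29,-238,-45,0,0,0,0],
])

```text
time: 7.4
tool_pos: [0.5771, -0.2307, 0.2137]
tool_rot: [-0.002, 0.742, 0.671, -0.0]
contact_force: [-0.3, 0.5, -0.9]
finger_gap: 0.0271
```

Run:
```python
from look import look
look("a4",(120,160),(360,90))
```

```text
time 7.5
tool_pos [ 0.5765 -0.2297  0.2127]
tool_rot [-0.0032  0.7415  0.6709 -0.0009]
contact_force [-0.5119  0.3318 -1.3731]
finger_gap 0.027209097658647676
joints [-0.4707  0.2531  1.2093  0.0005  1.6858 -0.3707]
```

View pics/a4.png

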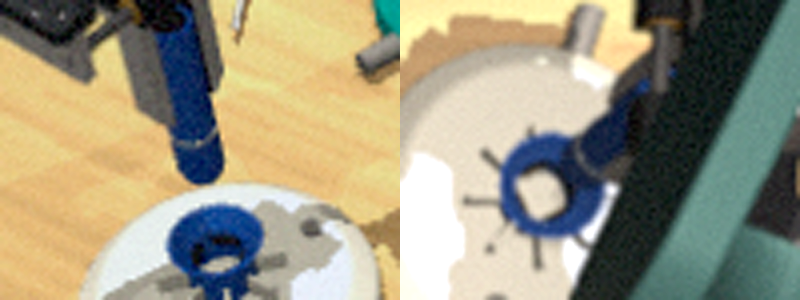

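The tube hangs upright above the collet (foot around 198,170 in the left crop, mouth around 215,240). I'll lower it to just above the mouth and compare the axes.

Request:
move_arm([
  [0,0,-12,0,0,0,0],
  [0,0,-24,0,0,0,0],
  [0,0,-36,0,0,0,0],
  [0,0,-46,0,0,0,0],
  [0,0,-46,0,0,0,0],
  [0,0,-46,0,0,0,0],
])

```text
time: 8.25
tool_pos: [0.5781, -0.2316, 0.1709]
tool_rot: [0.0, 0.742, 0.67, 0.0]
contact_force: [0.3, 0.4, -0.1]
finger_gap: 0.0272
```

Run:
```python
from look import look
look("a5",(140,175),(370,100),60,60,6)
from h import *;import pickle
d=pickle.load(open("a5.pkl","rb"))
ax=np.array([.578,-.231])
for n,o in(("scene",(140,175)),("top",(370,100))):
    for P in((*ax,.0895),(*ax,.127),(*ax,.076)):
        print(n,P,(proj(d[n],P)-o+.4)*6)
```

```text
time 8.35
tool_pos [ 0.5782 -0.2317  0.1712]
tool_rot [0.0006 0.742  0.6704 0.0002]
contact_force [ 1.1267 -0.1915  0.1492]
finger_gap 0.02756317395965483
joints [-0.4722  0.2644  1.2774 -0.      1.5985 -0.371 ]
scene (np.float64(0.578), np.float64(-0.231), 0.0895) [194.6259 245.3274]
scene (np.float64(0.578), np.float64(-0.231), 0.127) [179.2629 181.9898]
scene (np.float64(0.578), np.float64(-0.231), 0.076) [200.0053 267.4442]
top (np.float64(0.578), np.float64(-0.231), 0.0895) [175.5408 211.5588]
top (np.float64(0.578), np.float64(-0.231), 0.127) [208.7409 186.5489]
top (np.float64(0.578), np.float64(-0.231), 0.076) [164.2592 220.0569]
```

View pics/a5.png

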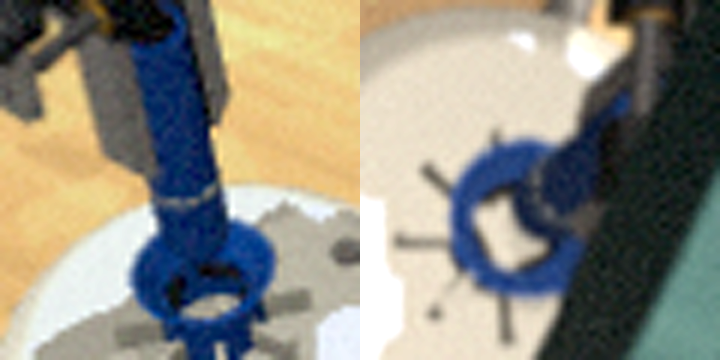

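Axes agree within about 1 mm, with the tube perhaps 1 mm too far toward +y. I'll correct 1 mm in y and lower it into the funnel, short of the lips.

Request:
move_arm([
  [0,-1,-5,0,0,0,0],
  [0,-1,-10,0,0,0,0],
  [0,-1,-15,0,0,0,0],
  [0,-1,-20,0,0,0,0],
  [0,-1,-25,0,0,0,0],
  [0,-1,-28,0,0,0,0],
  [0,-1,-28,0,0,0,0],
])

```text
time: 9.22
tool_pos: [0.5777, -0.2324, 0.1421]
tool_rot: [-0.0, 0.742, 0.67, -0.0]
contact_force: [-0.4, 0.7, -0.6]
finger_gap: 0.0274
```

No side force. Now pushing through the lips in small steps.

Request:
move_arm([
  [0,0,-3,0,0,0,0],
  [0,0,-6,0,0,0,0],
  [0,0,-9,0,0,0,0],
  [0,0,-12,0,0,0,0],
])

```text
time: 9.72
tool_pos: [0.5788, -0.2324, 0.1326]
tool_rot: [0.001, 0.742, 0.671, 0.001]
contact_force: [-0.4, 0.9, 10.5]
finger_gap: 0.0271
```

Request:
move_arm([
  [0,0,-3,0,0,0,0],
  [0,0,-6,0,0,0,0],
  [0,0,-8,0,0,0,0],
  [0,0,-8,0,0,0,0],
])

```text
time: 10.22
tool_pos: [0.5789, -0.2332, 0.1244]
tool_rot: [0.002, 0.742, 0.67, 0.001]
contact_force: [1.1, -0.5, 5.3]
finger_gap: 0.0272
```

Request:
move_arm([
  [0,0,-2,0,0,0,0],
  [0,0,-4,0,0,0,0],
  [0,0,-4,0,0,0,0],
])

```text
time: 10.6
tool_pos: [0.5791, -0.233, 0.1211]
tool_rot: [0.002, 0.742, 0.671, 0.001]
contact_force: [-0.2, 0.2, 7.5]
finger_gap: 0.0279
```

Request:
move_arm([
  [0,0,-1,0,0,0,0],
  [0,0,-2,0,0,0,0],
  [0,0,-2,0,0,0,0],
])

```text
time: 10.98
tool_pos: [0.5791, -0.233, 0.1191]
tool_rot: [0.002, 0.742, 0.671, 0.001]
contact_force: [0.9, 1.0, 9.5]
finger_gap: 0.0275
```

Request:
move_arm([
  [0,0,-1,0,0,0,0],
  [0,0,-2,0,0,0,0],
  [0,0,-2,0,0,0,0],
])

```text
time: 11.35
tool_pos: [0.5792, -0.233, 0.1184]
tool_rot: [0.002, 0.742, 0.671, 0.001]
contact_force: [-1.1, 1.9, 12.5]
finger_gap: 0.0273
```

Run:
```python
from look import look
look("a6",(140,175),(370,100),60,60,6)
```

```text
time 11.45
tool_pos [ 0.5792 -0.233   0.1184]
tool_rot [0.0025 0.7419 0.6706 0.001 ]
contact_force [-1.3537  1.3692 11.4815]
finger_gap 0.027155968231761134
joints [-0.4734  0.2902  1.3513  0.0002  1.4946 -0.3725]
```

View pics/a6.png

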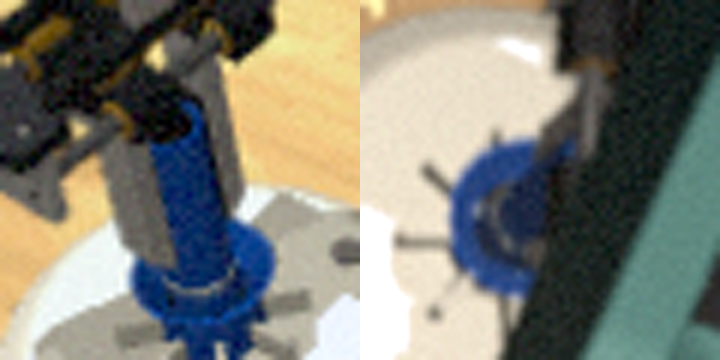

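Request:
move_arm([
  [0,0,-1,0,0,0,0],
  [0,0,-2,0,0,0,0],
  [0,0,-3,0,0,0,0],
  [0,0,-3,0,0,0,0],
])

```text
time: 11.95
tool_pos: [0.5792, -0.233, 0.1184]
tool_rot: [0.003, 0.742, 0.671, 0.001]
contact_force: [-3.8, 3.0, 21.7]
finger_gap: 0.0275
```

It stalled at 0.1184 with the force rising to 22 N, so it has bottomed (expected about 0.1185). I'll relax the push, then open.

Request:
move_arm([
  [0,0,3,0,0,0,0],
  [0,0,5,0,0,0,0],
  [0,0,5,0,0,0,0.3],
  [0,0,5,0,0,0,0.5],
  [0,0,5,0,0,0,0.8],
  [0,0,5,0,0,0,0.8],
  [0,0,5,0,0,0,0.8],
])

```text
time: 12.82
tool_pos: [0.5775, -0.2324, 0.1159]
tool_rot: [-0.0, 0.742, 0.67, -0.0]
contact_force: [-0.1, -0.4, -0.2]
finger_gap: 0.0649
```

Request:
move_arm([
  [0,0,10,0,0,0,0.8],
  [0,0,25,0,0,0,0.8],
  [0,0,45,0,0,0,0.8],
  [0,0,70,0,0,0,0.8],
  [0,0,95,0,0,0,0.8],
  [0,0,120,0,0,0,0.8],
  [-20,30,140,0,0,0,0.8],
  [-50,70,150,0,0,0,0.8],
])

```text
time: 13.82
tool_pos: [0.5282, -0.1625, 0.2693]
tool_rot: [0.002, 0.742, 0.67, 0.001]
contact_force: [-0.2, 0.6, 0.6]
finger_gap: 0.0752
```

Request:
move_arm([
  [-15,40,0,0,0,0,0.8],
  [-30,90,0,0,0,0,0.8],
  [-45,140,0,0,0,0,0.8],
  [-60,180,0,0,0,0,0.8],
  [-60,180,0,0,0,0,0.8],
])

```text
time: 14.45
tool_pos: [0.4673, 0.0196, 0.2687]
tool_rot: [0.001, 0.74, 0.672, 0.001]
contact_force: [1.0, -0.6, -1.1]
finger_gap: 0.0753
```

Run:
```python
from look import look
look("a7",(140,175),(370,100),60,60,6)
import pickle,cv2,numpy as np
d=pickle.load(open("a7.pkl","rb"))
cv2.imwrite("pics/a7f.png",cv2.convertScaleAbs(np.hstack([d["scene"]["color"][100:400,60:460],d["top"]["color"][60:360,100:500]]),alpha=1.5))
```

```text
time 14.55
tool_pos [0.4681 0.0175 0.2679]
tool_rot [0.0012 0.7417 0.6708 0.0007]
contact_force [-0.2482  0.6998  0.4586]
finger_gap 0.07530517113169051
joints [-0.0834 -0.1019  1.4793 -0.0007  1.7615  0.0168]
```

View pics/a7.png

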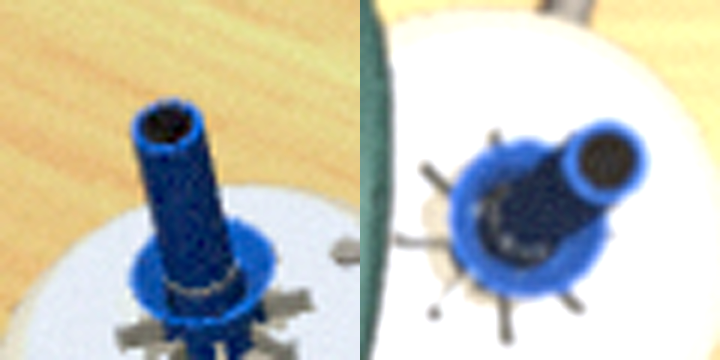

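View pics/a7f.png

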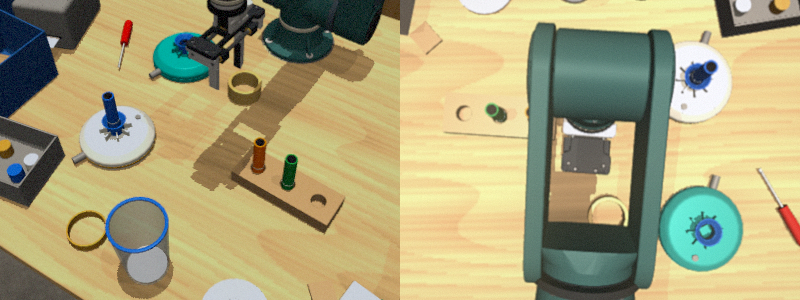

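Run:
```python
import pickle; from h import *
d=pickle.load(open("a7.pkl","rb"))
print(tri([(d["scene"],(167.6,195.6)),(d["top"],(410.6,126.4))]))
for p in[(.578,-.231,.160),(.578,-.231,.175)]:print(p,proj(d["scene"],p),proj(d["top"],p))
```

```text
(array([ 0.57805578, -0.2316111 ,  0.15926199]), [np.float64(0.001522777862401103), np.float64(0.0015227778624011532)])
(0.578, -0.231, 0.16) [167.13524656 195.23838668] [409.67534909 126.70988504]
(0.578, -0.231, 0.175) [166.04216214 190.7014153 ] [412.21992967 124.79284569]
```

The tube top measures 0.159 m (home is 0.160), directly over the collet's axis. It is upright and fully seated, so I'm handing in.

```bash
python3 -c "
from plant import order
print(order.hand_in())"
```

```text
the job is handed in; nothing more can be done
None
```

The blue tube is in the blue collet on the white base, foot down and pushed home. I released it and handed the job in at about 14.6 s.

- **Push:** The force on passing the lips was about 10 N. The tool then stopped at 0.1184 m (about 0.1185 expected) while the force rose to 22 N, so the tube had bottomed.
- **Seating:** After release, two views put the tube's top at 0.159 m (0.160 expected). It is within 1 mm of the collet's axis and upright.
- **Other tubes:** The orange and green tubes still stand in their wells, and the arm is clear of everything.
- **Disagreement:** The two cameras disagreed by about 3 mm on the collet's position, roughly the calibration tolerance. I used the average, less 1 mm in y, and saw no notable side force on entry. About 4 N built up only while I pressed against the floor, and it went when I let go.

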